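Complete the half-packed bread roll order

TASK

The white order tray on the packing table is half packed: each of its three compartments holds one roll. To each compartment add one more loose roll of exactly the same kind, shape and size, laid flat on the tray's floor beside the one already there and, if it is a long roll, parallel to it. Do not push the packed rolls about, and leave the loose rolls of other kinds where they lie.

Things in the scene. Friction and masses are not known exactly. Their poses are not given: they have to be found in the camera images.
- tray: Loose white tray, 178 (x) x 424 (y) mm, walls 52 high, 4 thick, floor 4 thick, 0.9 kg. Two partitions (tops 34 above the table) make three equal compartments in a row, 170 (x) x 136 (y) inside, centred at y = -140, 0, +140. Origin: centre of underside, z up; x within 0.13 rad of straight away from the robot. Packed rolls lie about 53 to the -x side of the row's middle; the +x half is free
- packed_double: Double roll packed in one compartment, length along the tray's y: two oval lobes in line, 116 long (x) x 52 wide (y) x 42 mm high; lobes 60 x 52, centres 28 from the middle; waist 32 wide between them, where 22 mm wide finger pads rest on the lobes' shoulders about 43 apart. Rigid; flanks upright from 11 to 20 above the sole. Origin: centre of underside, z up
- packed_round: Round roll packed in one compartment: 56 mm across, 42 high, domed, a cross cut on top. Rigid; flanks upright from 11 to 20 above the sole. Origin: centre of underside, z up
- packed_finger: Finger roll packed in one compartment, length along the tray's y: straight, round ends, three slanting cuts, 116 long (x) x 40 wide (y) x 36 mm high. Rigid; flanks upright from 11 to 20 above the sole. Origin: centre of underside, z up
- double_roll: Loose double roll on the table, about 50 g: two oval lobes in line, 116 long (x) x 52 wide (y) x 42 mm high; lobes 60 x 52, centres 28 from the middle; waist 32 wide between them, where 22 mm wide finger pads rest on the lobes' shoulders about 43 apart. Rigid; flanks upright from 11 to 20 above the sole. Origin: centre of underside, z up
- round_roll: Loose round roll on the table, about 40 g: 56 mm across, 42 high, domed, a cross cut on top. Rigid; flanks upright from 11 to 20 above the sole. Origin: centre of underside, z up
- finger_roll: Loose long finger roll on the table, about 45 g: straight, round ends, three slanting cuts, 116 long (x) x 40 wide (y) x 36 mm high. Rigid; flanks upright from 11 to 20 above the sole. Origin: centre of underside, z up
- spindle_roll: Loose spindle-shaped roll on the table, another kind: pointed ends, no waist, one cut along the top, 116 long (x) x 52 wide x 42 high mm. Origin: centre of underside, z up
- ring_roll: Loose ring-shaped roll on the table, another kind: 69 across, hole about 20, 31 high mm. Origin: centre of underside, z up
- short_roll: Loose short finger roll on the table, another kind: round ends, two slanting cuts, only 76 long (x) x 40 wide x 36 high mm. Origin: centre of underside, z up
Not all that is in view belongs to the job. Leave any turquoise look-alike of the double_roll alone.

How it is judged (in metres and radians):
At the end, for the whole second after the job is handed in: The double, round and long finger roll each lie flat (tilt under 0.2 rad) and at rest on the tray floor, in the compartment of the packed roll of the same kind, which is still there; the two long ones within 0.35 rad of parallel to their fellows (((y of double_roll in the frame of tray between -0.206 and -0.074 m and y of packed_double in the frame of tray between -0.206 and -0.074 m) or (y of double_roll in the frame of tray between -0.066 and 0.066 m and y of packed_double in the frame of tray between -0.066 and 0.066 m) or (y of double_roll in the frame of tray between 0.074 and 0.206 m and y of packed_double in the frame of tray between 0.074 and 0.206 m)) and x of double_roll in the frame of tray between -0.082 and 0.082 m and z of double_roll in the frame of tray between -0.002 and 0.012 m and angle between each of double_roll, round_roll, finger_roll's own z axis and vertical below 0.2 rad and linear speed of each of double_roll, round_roll, finger_roll below 0.02 m/s and angular speed of each of double_roll, round_roll, finger_roll below 0.2 rad/s and angle between the x axis of double_roll and the x axis of packed_double, either way round below 0.35 rad and ((y of round_roll in the frame of tray between -0.206 and -0.074 m and y of packed_round in the frame of tray between -0.206 and -0.074 m) or (y of round_roll in the frame of tray between -0.066 and 0.066 m and y of packed_round in the frame of tray between -0.066 and 0.066 m) or (y of round_roll in the frame of tray between 0.074 and 0.206 m and y of packed_round in the frame of tray between 0.074 and 0.206 m)) and x of round_roll in the frame of tray between -0.082 and 0.082 m and z of round_roll in the frame of tray between -0.002 and 0.012 m and ((y of finger_roll in the frame of tray between -0.206 and -0.074 m and y of packed_finger in the frame of tray between -0.206 and -0.074 m) or (y of finger_roll in the frame of tray between -0.066 and 0.066 m and y of packed_finger in the frame of tray between -0.066 and 0.066 m) or (y of finger_roll in the frame of tray between 0.074 and 0.206 m and y of packed_finger in the frame of tray between 0.074 and 0.206 m)) and x of finger_roll in the frame of tray between -0.082 and 0.082 m and z of finger_roll in the frame of tray between -0.002 and 0.012 m and angle between the x axis of finger_roll and the x axis of packed_finger, either way round below 0.35 rad); the robot touches nothing.
It fails at once if a roll already packed in the tray was shifted by more than 30 mm (distance of any of packed_double, packed_round, packed_finger from where it was at the start of the episode above 0.03 m).
It fails at once if a roll of another kind (spindle, ring or short finger roll) was moved by more than 30 mm (distance of any of spindle_roll, ring_roll, short_roll from where it was at the start of the episode above 0.03 m).
It also fails if it takes over 83 s, if anything falls off the work surface, if the arm or the gripper's body presses on something with over 40 N, if the wrist force passes 120 N, or if a joint passes its speed limit or range.

ROBOT

A 6-joint arm with a two-finger parallel gripper is mounted at the origin on the work surface. World frame = base frame: x ahead of the robot, y to its left, z up, the work surface at z = 0. Lengths are in m, angles in degrees, forces in N, time in s.
With the tool pointing down it reaches from about 0.3 to 0.75 m from the base axis. Payload 8.5 kg.
Tool frame: the origin (TCP) lies midway between the tips of the shut fingers; the grasp point (between the pads) lies 19 mm behind it; z points along the fingers, y is the line along which they close (so a half turn about z gives the same grasp; the last joint's range is limited). The gripper opens to 85 mm and grips with 20 to 120 N. Pads are 22 mm wide; open, the fingers measure 114 mm over their backs; the gripper's body (76 mm by 85 mm) begins 54 mm behind the grasp point. The pads swing forward as they close: fully open they stand 13 mm farther back than shut.
Start: joints at [50.919, 21.807, 74.336, -0, 83.858, -12.336], TCP at [0.248, 0.491, 0.231] pointing down, gripper open.
Joint ranges: [-178.18, 178.18], [-50.72, 133.34], [12.68, 142.11], [-81.47, 261.47], [9.98, 163.14], [-165.26, 165.26]. Speed limits (degrees/s): [136.94, 136.94, 180, 180, 180, 180].

INTERFACE

Orientations are given as a 3x3 rotation matrix whose columns are the frame's x, y, z axes.
In Python, from rig import env, viewer, recognise, pinpoint gives the robot as it stands.
- The arm moves only by the tool move_arm, never from a script. Its argument "plan" is text: rows parted by semicolons, each of 7 numbers parted by spaces: the shift along the tool's x, y, z in m, then the turn, a rotation vector about the tool's x, y, z in rad, then the finger opening in m, from 0 to 0.0854. A call has 1 to 12 rows; each row shifts and turns the commanded pose from where the row before left it, along the tool's axes as they then stand; what a row does not reach is not made up. A row lasts 1/8 s, in which the tool goes at most 62.5 mm and 10.7 degrees, less where a joint would pass 70% of its speed; a pose out of reach is approached as far as the arm can. A call is refused whole if a number of a shift passes 0.0625 or a number of a turn 0.188, either way. A call with a gripper value outside its range is refused whole. The fingers move at their own pace and stop on an object; "grip_force" is the grip in N (left out, the last holds). Time passes only in rows, so rows that do not move let the fingers close. It gives the time, the measured TCP pose, the force, the opening and the grip force at its end, in the units of the state.
- env.observe(): the state, without advancing time (a new reading comes with each control period).
- viewer.get_image(name): name is "side" or "top" or "wrist"; returns (picture, depth): 480x640x3 uint8, red, green, blue; 480x640 float32, m along the optical axis (not along the pixel's ray), 0 where there is no reading.
- viewer.calibration(name): a dict with "fx", "fy", "cx", "cy" (pixels), "R" (3x3) and "t" (3): a world point X has camera coordinates R X + t. Camera axes: x right, y down, z forward; pixel columns grow to the right and rows downward; lengths in m; the calibration is good to about 2 mm. A picture is of the moment at which its call begins: read the wrist's pose just before it. calibration takes no time and is no camera call; for the wrist camera it gives the pose at the moment of the call.
- env.close_job(): hands the job in; it is judged then, once.
Trained networks look in the newest picture that a camera, given by its name, has taken for a name from the list of things; names that differ only in an ending like _2 or _b are one class to them, and where a whole thing is asked for, a point or a joint stands for the part that bears it (a point fixed in the world has none). Each returns a list of dicts, best first, with "conf" (0 to 1); they miss things now and then, are a little off and sometimes report something else, mostly with a low value. They report only what shows in the picture. A call takes as long as a camera call. They do not tell look-alikes from the thing itself.
- recognise(camera, name): "extent" ([centre column, centre row, width, height] in pixels, round what is visible of it).
- pinpoint(camera, name): "pixel" ([column, row] in pixels: a listed point, or the origin of a listed thing).
The state is a dict: "time_s": time; "q": joint angles; "qvel": joint speeds; "joint_efforts": joint torques, N m; "position": TCP position; "tool_rot": TCP orientation; "ft_force": force on the tool from outside, world axes, zero at the start; "wrist_torque": the same for the moment, N m; "grip_width": finger opening in m; "gripper_force": force on a finger pad.
Only numpy, scipy, OpenCV 4.12 (cv2) and the standard library are available. Lean on these libraries where they do the work, as an engineer would, in place of code of your own. Each camera call takes 0.05 s, during which the arm holds its last target. There are 200 camera calls.

## Working session

There is one attempt and no reset: what is moved stays moved. The work goes in short steps, Python scripts to look and compute and a tool call to move; the robot and the scene stay as the last step left them, time stands still between calls to the robot, and variables do not carry over. Pictures are saved under pics/ and viewed, at most 14 in all, crops included, and the job is handed in when it is done.

Besides the shell and the picture viewer there is one more tool, called in YAML: its name, and indented under it one key for each argument. move_arm: Moves the arm, as the interface text tells. Its arguments: {"type":"object","properties":{"plan":{"type":"string"},"grip_force":{"type":"number"}},"required":["plan"]}

```bash
mkdir -p pics; ls
python3 - <<'E'
from rig import env, viewer, recognise, pinpoint
import cv2, numpy as np
for c in ["top","side"]:
    im,d=viewer.get_image(c); cv2.imwrite(f"pics/{c}0.png",im[:,:,::-1]); 
    k=viewer.calibration(c); print(c,k)
    np.save(f"pics/{c}d.npy",d)
    if c=="top":
        for n in ["tray","double_roll","round_roll","finger_roll","spindle_roll","ring_roll","short_roll","packed_double","packed_round","packed_finger"]:
            print(n,[(np.round(r["pixel"]).tolist(),round(r["conf"],2)) for r in pinpoint(c,n)][:4])
s=env.observe(); print(s["time_s"],s["position"],s["tool_rot"])
E
```

```text
pics
top {'fx': 534.8790766731363, 'fy': 534.8790766731363, 'cx': 315.6719689482942, 'cy': 236.12984114630885, 'R': array([[ 0.02462842, -0.99953374, -0.0180481 ],
       [-0.99725136, -0.02330221, -0.07033305],
       [ 0.0698797 ,  0.01973068, -0.99736028]]), 't': array([-0.0094169 ,  0.49369334,  1.12735079])}
tray [([348.0, 252.0], 0.74)]
double_roll [([220.0, 164.0], 0.71), ([202.0, 242.0], 0.66), ([187.0, 314.0], 0.65)]
round_roll [([355.0, 146.0], 0.78)]
finger_roll [([285.0, 150.0], 0.76)]
spindle_roll [([347.0, 250.0], 0.27)]
ring_roll [([511.0, 268.0], 0.72)]
short_roll [([156.0, 186.0], 0.77)]
packed_double [([284.0, 283.0], 0.65)]
packed_round [([350.0, 273.0], 0.89)]
packed_finger [([415.0, 275.0], 0.66)]
side {'fx': 435.88404162606196, 'fy': 435.88404162606196, 'cx': 322.3143362616253, 'cy': 228.66134411780322, 'R': array([[ 0.92592038, -0.37768896,  0.00474406],
       [-0.27388649, -0.67998745, -0.68014944],
       [ 0.26011083,  0.62846489, -0.73305814]]), 't': array([-0.47500457,  0.1611194 ,  0.99485625])}
0.6 [0.24752193 0.4911458  0.23132823] [[-8.92993733e-01  4.50069096e-01  3.88814292e-05]
 [ 4.50069097e-01  8.92993733e-01  2.80225081e-05]
 [-2.21088078e-05  4.25232538e-05 -9.99999999e-01]]
```

View pics/top0.png

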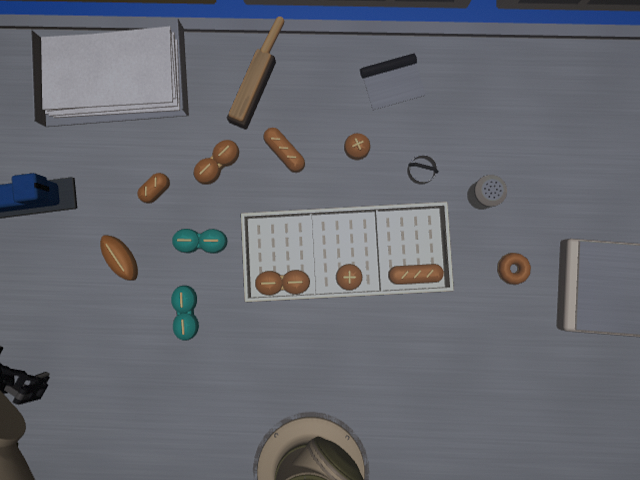

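```bash
python3 -c "
import cv2
im=cv2.imread('pics/top0.png')[110:360,120:320]
cv2.imwrite('pics/crop0.png',cv2.resize(im,None,fx=2.4,fy=2.4,interpolation=cv2.INTER_CUBIC))"
```

```text
(no output)
```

View pics/crop0.png

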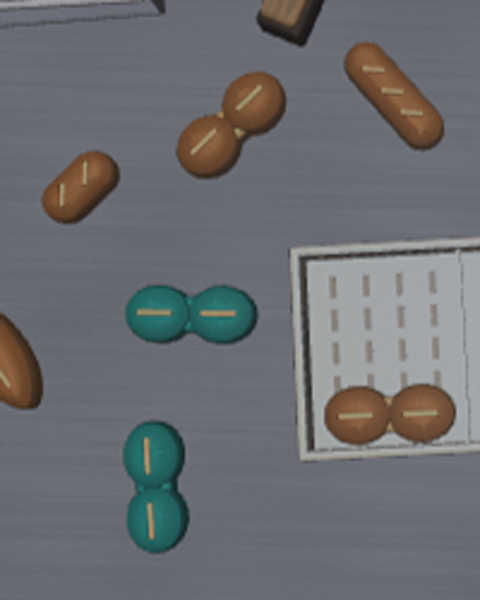

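The true double roll is the brown one at (216,162). The turquoise ones at (200,241) and (185,313) are look-alikes, the wrong colour. The long finger roll is at (285,150); the one at (153,187) is short, with two cuts. The round roll is at (357,146). In the tray, double is on the left (+y), round in the middle and finger on the right (-y).

```bash
cat > h.py <<'E'
import cv2, numpy as np
from rig import env, viewer, recognise, pinpoint
def world(k,uv,z):
    uv=np.atleast_2d(uv).astype(float)
    r=np.c_[(uv[:,0]-k["cx"])/k["fx"],(uv[:,1]-k["cy"])/k["fy"],np.ones(len(uv))]@k["R"]
    C=-k["R"].T@k["t"]
    return C+r*((z-C[2])/r[:,2])[:,None]
def cloud(k,d):
    v,u=np.mgrid[:480,:640]; z=d
    P=np.stack([(u-k["cx"])/k["fx"]*z,(v-k["cy"])/k["fy"]*z,z],-1)-k["t"]
    return P@k["R"]
def brown(im):
    h=cv2.cvtColor(im,cv2.COLOR_RGB2HSV)
    m=((h[...,0]<20)&(h[...,1]>90)&(h[...,2]>50)).astype(np.uint8)
    return cv2.morphologyEx(m,cv2.MORPH_CLOSE,np.ones((5,5)))
def rolls(cam="top",im=None,z=0.016):
    k=viewer.calibration(cam)
    if im is None: im,_=viewer.get_image(cam)
    n,l,s,c=cv2.connectedComponentsWithStats(brown(im))
    for i in range(1,n):
        if s[i,4]<150: continue
        v,u=np.nonzero(l==i)
        W=world(k,np.c_[u,v],z)[:,:2].astype(np.float32)
        cen,(w,h),a=cv2.minAreaRect(W)
        if w<h: a+=90
        print(c[i].round().astype(int),"xy",np.round(cen,4),"centroid",W.mean(0).round(4),"LxW",np.round([max(w,h),min(w,h)],3),"axis deg",round((a+90)%180-90,1))
def st():
    s=env.observe(); R=np.array(s["tool_rot"])
    print("t",round(s["time_s"],2),"p",np.round(s["position"],4),"x-axis yaw",round(np.degrees(np.arctan2(R[1,0],R[0,0])),2),"q",np.round(s["q"],1)); return s
E
python3 - <<'E'
from h import *
im=cv2.imread("pics/top0.png")[:,:,::-1].copy(); k=viewer.calibration("top")
print(-k["R"].T@k["t"])
rolls(im=im)
P=cloud(k,np.load("pics/topd.npy"))
roi=np.zeros((480,640),bool); roi[195:310,235:460]=1
m=roi&(P[...,2]>.043)&(P[...,2]<.06)&(brown(im)==0)
print("tray",cv2.minAreaRect(P[m][:,:2].astype(np.float32)), m.sum())
print("table z",np.median(P[...,2][320:400,300:500]))
print([np.round(P[v,u],3) for u,v in [(357,146),(285,150),(227,152),(207,170)]])
E
```

```text
[ 0.41378934 -0.02015176  1.1589279 ]
[180   1] xy [1.0101 0.328 ] centroid [1.0109 0.3164] LxW [0.179 0.005] axis deg -89.1
[255  74] xy [0.8625 0.1397] centroid [0.8472 0.1453] LxW [0.249 0.036] axis deg -21.4
[284 149] xy [0.6812 0.0765] centroid [0.6811 0.0763] LxW [0.115 0.038] axis deg 42.7
[357 146] xy [ 0.6916 -0.0822] centroid [ 0.6922 -0.0822] LxW [0.053 0.052] axis deg 1.1
[216 162] xy [0.6508 0.2222] centroid [0.6509 0.2226] LxW [0.112 0.053] axis deg -43.1
[153 187] xy [0.5913 0.3577] centroid [0.5914 0.3578] LxW [0.075 0.042] axis deg -43.0
[118 257] xy [0.4387 0.4256] centroid [0.4385 0.4254] LxW [0.114 0.054] axis deg 36.4
[514 268] xy [ 0.4361 -0.4194] centroid [ 0.4359 -0.4193] LxW [0.068 0.063] axis deg -88.6
[349 277] xy [ 0.4084 -0.0706] centroid [ 0.409  -0.0703] LxW [0.051 0.051] axis deg -88.6
[416 274] xy [ 0.4189 -0.2117] centroid [ 0.4189 -0.2122] LxW [0.113 0.037] axis deg -85.2
[282 282] xy [0.3942 0.0709] centroid [0.3941 0.0718] LxW [0.113 0.049] axis deg -86.5
tray ((0.46097978949546814, -0.061495959758758545), (0.18559281527996063, 0.43177729845046997), 4.4782843589782715) 2336
table z 0.000935713631188739
[array([ 0.685, -0.081,  0.042]), array([0.675, 0.072, 0.034]), array([0.667, 0.195, 0.042]), array([0.627, 0.235, 0.045])]
```

```bash
cat >> h.py <<'E'
def go(x,y,z,psi):
    """turn about tool z first, then shift in turned tool axes"""
    s=st(); R=np.array(s["tool_rot"]); p0=np.degrees(np.arctan2(R[1,0],R[0,0]))
    th=np.radians((p0-psi+180)%360-180); a=np.radians(psi)
    T=np.array([[np.cos(a),np.sin(a),0],[np.sin(a),-np.cos(a),0],[0,0,-1]])
    print("turn z",th.round(4),"shift",(T.T@(np.array([x,y,z])-s["position"])).round(4))
def tray(x,y,c=(0.461,-0.0615),yaw=4.5):
    a=np.radians(yaw); return np.array(c)+[x*np.cos(a)-y*np.sin(a),x*np.sin(a)+y*np.cos(a)]
E
python3 - <<'E'
from h import *
go(.651,.2224,.2,136.9)
for n,x,y in [("double",.034,.14),("round",.036,0),("finger",.03,-.142)]: print(n,tray(x,y).round(4))
E
```

```text
t 0.6 p [0.2475 0.4911 0.2313] x-axis yaw 153.25 q [ 50.9  21.8  74.3  -0.   83.9 -12.3]
turn z 0.2854 shift [-0.4782  0.0795  0.0313]
double [0.4839 0.0807]
round [ 0.4969 -0.0587]
finger [ 0.502  -0.2007]
```

move_arm:
  plan: "0 0 0 0 0 0.143 0.0854; 0 0 0 0 0 0.143 0.0854; -0.0478 0.008 0.003 0 0 0 0.0854; -0.0478 0.008 0.003 0 0 0 0.0854; -0.0478 0.008 0.003 0 0 0 0.0854; -0.0478 0.008 0.003 0 0 0 0.0854; -0.0478 0.008 0.003 0 0 0 0.0854; -0.0478 0.008 0.003 0 0 0 0.0854; -0.0478 0.008 0.003 0 0 0 0.0854; -0.0478 0.008 0.003 0 0 0 0.0854; -0.0478 0.008 0.003 0 0 0 0.0854; -0.0478 0.008 0.003 0 0 0 0.0854"
  grip_force: 30

```text
time_s: 2.1
position: [0.6522, 0.2217, 0.2012]
tool_rot: [[-0.73, 0.684, 0.0], [0.684, 0.73, 0.0], [0.0, 0.0, -1.0]]
ft_force: [0.5, 0.2, 1.3]
grip_width: 0.0852
gripper_force: 0.0
```

Run:
```python
from h import *
im,_=viewer.get_image("wrist"); cv2.imwrite("pics/w1.png",im[:,:,::-1]); rolls("wrist",im)
go(.651,.2224,.002,136.9)
```

```text
[383  46] xy [0.5963 0.3499] centroid [0.5948 0.3514] LxW [0.071 0.041] axis deg -43.5
[15 98] xy [0.4179 0.0847] centroid [0.4073 0.0938] LxW [0.093 0.035] axis deg -59.5
[314 204] xy [0.6555 0.2144] centroid [0.6531 0.2166] LxW [0.118 0.052] axis deg -44.0
[244 316] xy [0.6829 0.0701] centroid [0.6901 0.0796] LxW [0.117 0.05 ] axis deg 42.5
[370 364] xy [0.8434 0.1306] centroid [0.8304 0.1359] LxW [0.205 0.041] axis deg -21.6
t 2.15 p [0.6561 0.2174 0.1996] x-axis yaw 136.61 q [  8.6  37.7  51.4  -0.1  90.8 -38. ]
turn z -0.005 shift [0.0071 0.0002 0.1976]
```

View pics/w1.png

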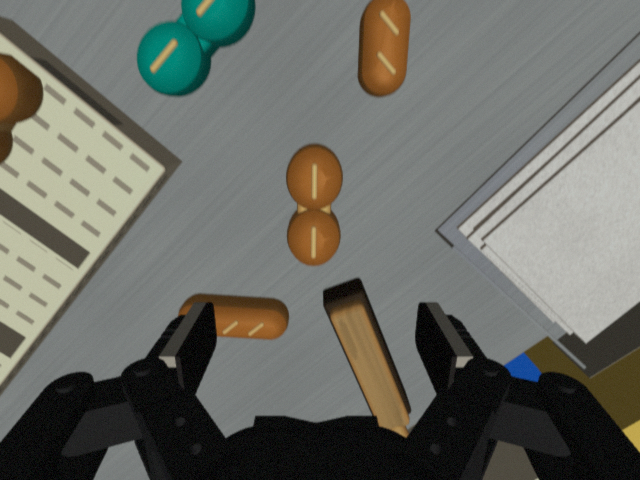

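Wrist view: the brown double roll lies at (314,204), in line with the fingers. The arm was still settling, so I'll measure again before going down.

Run:
```python
from h import *
viewer.get_image("wrist"); viewer.get_image("wrist")
rolls("wrist")
go(.651,.2224,.002,136.9)
```

```text
[384  45] xy [0.592  0.3542] centroid [0.5901 0.3561] LxW [0.07  0.041] axis deg -43.5
[163  54] xy [0.4683 0.2177] centroid [0.4684 0.2175] LxW [0.032 0.004] axis deg -89.6
[15 98] xy [0.413  0.0882] centroid [0.4025 0.0973] LxW [0.095 0.034] axis deg -59.4
[314 203] xy [0.6508 0.2195] centroid [0.6485 0.2216] LxW [0.119 0.051] axis deg -43.8
[244 315] xy [0.6787 0.0744] centroid [0.6859 0.0839] LxW [0.117 0.051] axis deg 42.9
[371 363] xy [0.8396 0.1363] centroid [0.8273 0.1411] LxW [0.206 0.042] axis deg -21.3
t 2.3 p [0.6513 0.2222 0.2006] x-axis yaw 136.8 q [  9.   37.4  51.9   0.   90.8 -37.8]
turn z -0.0018 shift [ 0.0004 -0.      0.1986]
```

move_arm:
  plan: "0 -0.001 0.05 0 0 0 0.0854; 0 0 0.05 0 0 0 0.0854; 0 0 0.05 0 0 0 0.0854; 0 0 0.03 0 0 0 0.0854; 0 0 0.0186 0 0 0 0.0854; 0 0 0 0 0 0 0.0854; 0 0 0 0 0 0 0.06; 0 0 0 0 0 0 0.035; 0 0 0 0 0 0 0.03; 0 0 0 0 0 0 0.03; 0 0 0 0 0 0 0.03; 0 0 0 0 0 0 0.03"
  grip_force: 30

```text
time_s: 3.8
position: [0.6509, 0.222, 0.0041]
tool_rot: [[-0.73, 0.684, 0.002], [0.684, 0.73, 0.0], [-0.001, 0.002, -1.0]]
ft_force: [-1.1, -0.7, 6.3]
grip_width: 0.0395
gripper_force: 26.7
```

move_arm:
  plan: "0 0 -0.02 0 0 0 0.03; 0 0 -0.04 0 0 0 0.03; 0 0 -0.04 0 0 0 0.03; 0 0 -0.04 0 0 0 0.03; 0 0 0 0 0 0 0.03; 0 0 0 0 0 0 0.03"

```text
time_s: 4.55
position: [0.6499, 0.2219, 0.1419]
tool_rot: [[-0.73, 0.684, -0.001], [0.684, 0.73, -0.0], [0.001, -0.001, -1.0]]
ft_force: [-0.3, 0.3, -1.5]
grip_width: 0.0396
gripper_force: 26.9
```

Run:
```python
from h import *
im,_=viewer.get_image("wrist"); cv2.imwrite("pics/w2.png",im[:,:,::-1])
x,y=tray(.034,.14); go(x,y,.14,94.5)
```

```text
t 4.6 p [0.6498 0.2219 0.1414] x-axis yaw 136.86 q [  9.   39.5  57.6  -0.   83.  -37.9]
turn z 0.7394 shift [-0.1277 -0.1764  0.0014]
```

View pics/w2.png

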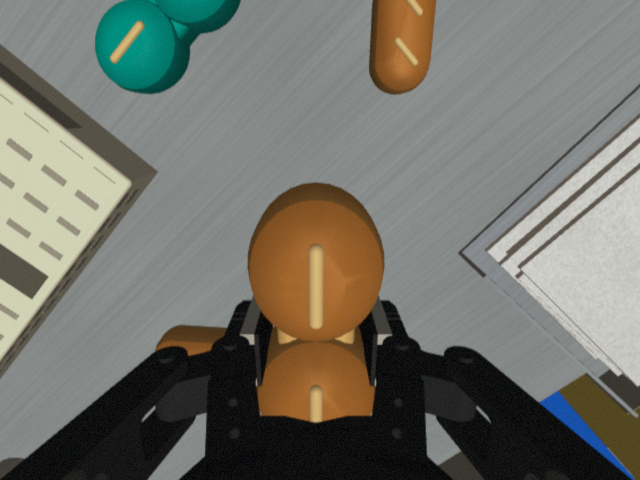

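The picture shows the double roll held level and centred by its waist, at (316,330).

move_arm:
  plan: "0 0 0 0 0 0.185 0.03; 0 0 0 0 0 0.185 0.03; 0 0 0 0 0 0.185 0.03; 0 0 0 0 0 0.185 0.03; -0.0213 -0.0294 0 0 0 0 0.03; -0.0213 -0.0294 0 0 0 0 0.03; -0.0213 -0.0294 0 0 0 0 0.03; -0.0213 -0.0294 0 0 0 0 0.03; -0.0213 -0.0294 0 0 0 0 0.03; -0.0213 -0.0294 0 0 0 0 0.03; 0 0 0 0 0 0 0.03; 0 0 0 0 0 0 0.03"

```text
time_s: 6.1
position: [0.4848, 0.081, 0.1423]
tool_rot: [[-0.078, 0.997, -0.0], [0.997, 0.078, 0.0], [0.0, -0.0, -1.0]]
ft_force: [0.9, 0.8, -0.4]
grip_width: 0.0397
gripper_force: 27.0
```

Run:
```python
from h import *
k=viewer.calibration("wrist"); im,d=viewer.get_image("wrist"); cv2.imwrite("pics/w3.png",im[:,:,::-1])
im,d=viewer.get_image("top"); cv2.imwrite("pics/t3.png",im[200:310,230:470,::-1].repeat(3,0).repeat(3,1))
x,y=tray(.034,.14); go(x,y,.01,94.5)
```

```text
t 6.2 p [0.485  0.0812 0.1423] x-axis yaw 94.5 q [-4.3 21.2 91.6  0.  67.2 -8.8]
turn z -0.0 shift [-0.0004 -0.0011  0.1323]
```

View pics/w3.png

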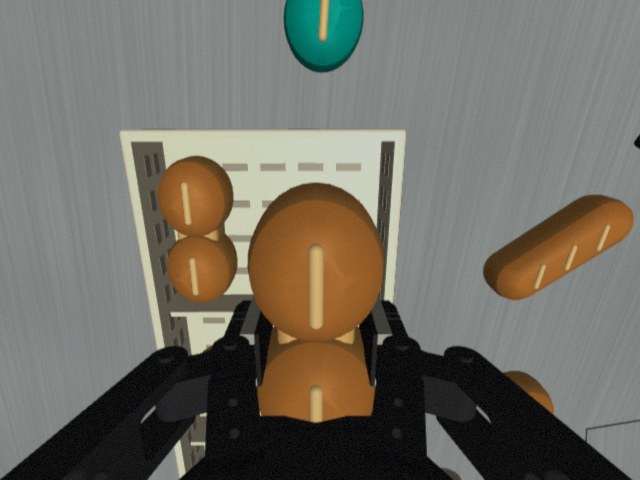

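Wrist view: the held roll is over the free half beside the packed double at (200,230), parallel to it.

move_arm:
  plan: "0 -0.001 0.045 0 0 0 0.03; 0 0 0.045 0 0 0 0.03; 0 0 0.025 0 0 0 0.03; 0 0 0.013 0 0 0 0.03; 0 0 0.0055 0 0 0 0.03; 0 0 0 0 0 0 0.03; 0 0 0 0 0 0 0.03"

```text
time_s: 7.08
position: [0.484, 0.0807, 0.01]
tool_rot: [[-0.078, 0.997, 0.002], [0.997, 0.078, -0.0], [-0.0, 0.002, -1.0]]
ft_force: [0.0, 0.8, -0.3]
grip_width: 0.0396
gripper_force: 27.0
```

move_arm:
  plan: "0 0 0.001 0 0 0 0.03; 0 0 0 0 0 0 0.03; 0 0 0 0 0 0 0.05; 0 0 0 0 0 0 0.056; 0 0 0 0 0 0 0.056; 0 0 0 0 0 0 0.056; 0 0 -0.02 0 0 0 0.056; 0 0 -0.04 0 0 0 0.056; 0 0 -0.05 0 0 0 0.056; 0 0 -0.05 0 0 0 0.0854; 0 0 0 0 0 0 0.0854; 0 0 0 0 0 0 0.0854"

```text
time_s: 8.57
position: [0.4829, 0.0808, 0.1675]
tool_rot: [[-0.078, 0.997, -0.001], [0.997, 0.078, 0.0], [0.0, -0.001, -1.0]]
ft_force: [0.1, -0.2, -1.0]
grip_width: 0.0854
gripper_force: 0.0
```

Run:
```python
from h import *
rolls("top",z=.018); go(.6919,-.0822,.17,94.5)
```

```text
[254  74] xy [0.8617 0.1394] centroid [0.8464 0.1451] LxW [0.249 0.036] axis deg -21.4
[284 149] xy [0.6808 0.0763] centroid [0.6805 0.076 ] LxW [0.115 0.038] axis deg 42.8
[357 146] xy [ 0.6911 -0.0821] centroid [ 0.692  -0.0822] LxW [0.053 0.052] axis deg 1.1
[153 188] xy [0.591  0.3571] centroid [0.591 0.357] LxW [0.075 0.042] axis deg -43.0
[119 257] xy [0.4386 0.4248] centroid [0.4383 0.4245] LxW [0.114 0.054] axis deg 36.2
[514 268] xy [ 0.436  -0.4187] centroid [ 0.436  -0.4186] LxW [0.067 0.063] axis deg -88.6
[349 277] xy [ 0.4094 -0.0705] centroid [ 0.4091 -0.0702] LxW [0.053 0.051] axis deg 1.3
[416 274] xy [ 0.4188 -0.2114] centroid [ 0.4189 -0.2118] LxW [0.113 0.037] axis deg -85.3
[299 282] xy [0.3951 0.0336] centroid [0.3955 0.036 ] LxW [0.05  0.039] axis deg -5.6
t 8.62 p [0.4828 0.0808 0.167 ] x-axis yaw 94.46 q [-4.4 19.4 89.8 -0.  71.  -8.9]
turn z -0.0006 shift [-0.1789  0.1957 -0.003 ]
```

move_arm:
  plan: "-0.0298 0.0326 0 0 0 0 0.0854; -0.0298 0.0326 0 0 0 0 0.0854; -0.0298 0.0326 0 0 0 0 0.0854; -0.0298 0.0326 0 0 0 0 0.0854; -0.0298 0.0326 0 0 0 0 0.0854; -0.0298 0.0326 0 0 0 0 0.0854; 0 0 0 0 0 0 0.0854; 0 0 0 0 0 0 0.0854; 0 0 0 0 0 0 0.0854"

```text
time_s: 9.75
position: [0.6918, -0.0814, 0.168]
tool_rot: [[-0.079, 0.997, -0.001], [0.997, 0.079, 0.0], [0.0, -0.001, -1.0]]
ft_force: [0.5, 0.2, -1.2]
grip_width: 0.085
gripper_force: 0.0
```

Run:
```python
from h import *
rolls("wrist"); im,_=viewer.get_image("top"); cv2.imwrite("pics/t4.png",cv2.resize(im[130:320,180:480,::-1],None,fx=2.4,fy=2.4))
rolls("top",im); go(.6917,-.0822,.001,94.5)
```

```text
[47 28] xy [0.4809 0.0431] centroid [0.482  0.0458] LxW [0.066 0.04 ] axis deg 4.5
[297  29] xy [0.6697 0.0671] centroid [0.6658 0.0591] LxW [0.089 0.042] axis deg 42.7
[  8 181] xy [ 0.4322 -0.0731] centroid [ 0.431  -0.0718] LxW [0.049 0.016] axis deg 78.4
[315 217] xy [ 0.6901 -0.0838] centroid [ 0.6903 -0.0829] LxW [0.059 0.056] axis deg -58.3
[ 25 327] xy [ 0.4226 -0.219 ] centroid [ 0.4181 -0.217 ] LxW [0.134 0.056] axis deg 78.4
[175   1] xy [1.0099 0.3437] centroid [1.0109 0.328 ] LxW [0.21  0.005] axis deg -89.1
[254  74] xy [0.8625 0.1398] centroid [0.8471 0.1454] LxW [0.249 0.036] axis deg -21.4
[284 149] xy [0.6811 0.0764] centroid [0.6808 0.0761] LxW [0.115 0.038] axis deg 42.7
[153 188] xy [0.5913 0.3577] centroid [0.5912 0.3575] LxW [0.075 0.042] axis deg -43.0
[264 240] xy [0.4829 0.1142] centroid [0.4827 0.1128] LxW [0.051 0.05 ] axis deg -16.7
[118 257] xy [0.4404 0.427 ] centroid [0.44  0.427] LxW [0.11  0.054] axis deg 41.1
[514 268] xy [ 0.4361 -0.4194] centroid [ 0.4358 -0.4193] LxW [0.068 0.063] axis deg -88.6
[416 274] xy [ 0.4188 -0.2117] centroid [ 0.4189 -0.2119] LxW [0.113 0.037] axis deg -85.3
[355 279] xy [ 0.4056 -0.0855] centroid [ 0.4053 -0.0841] LxW [0.05  0.022] axis deg -14.4
t 9.85 p [ 0.692  -0.0815  0.1685] x-axis yaw 94.51 q [-16.4  39.4  53.2   0.   87.4 -20.9]
turn z 0.0002 shift [-0.0006 -0.0003  0.1675]
```

View pics/t4.png

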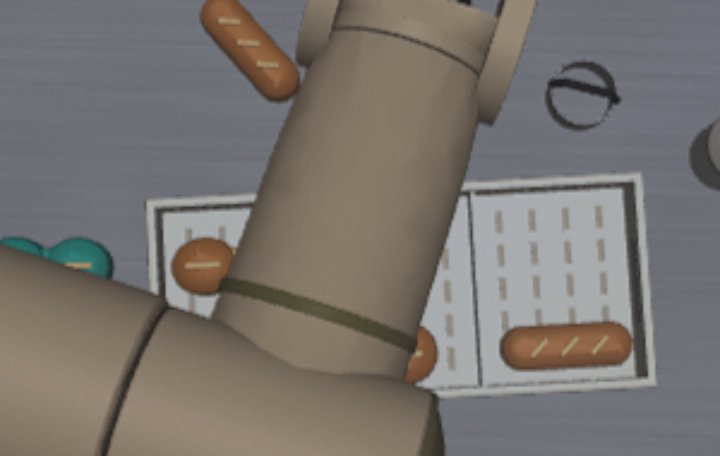

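In the crop, the placed double is visible in the left compartment at crop (203,265) and the rest is hidden by the arm. I'll go down on the round roll.

move_arm:
  plan: "-0.001 -0.001 0.05 0 0 0 0.0854; 0 0 0.05 0 0 0 0.0854; 0 0 0.04 0 0 0 0.0854; 0 0 0.02 0 0 0 0.0854; 0 0 0.0065 0 0 0 0.0854; 0 0 0 0 0 0 0.0854; 0 0 0 0 0 0 0.065; 0 0 0 0 0 0 0.05; 0 0 0 0 0 0 0.045; 0 0 0 0 0 0 0.045; 0 0 0 0 0 0 0.045; 0 0 0 0 0 0 0.045"

```text
time_s: 11.35
position: [0.692, -0.0835, 0.0032]
tool_rot: [[-0.078, 0.997, 0.002], [0.997, 0.078, -0.001], [-0.001, 0.002, -1.0]]
ft_force: [-1.9, 0.1, 6.2]
grip_width: 0.054
gripper_force: 31.7
```

move_arm:
  plan: "0 0 -0.02 0 0 0 0.045; 0 0 -0.04 0 0 0 0.045; 0 0 -0.04 0 0 0 0.045; 0 0 -0.04 0 0 0 0.045; 0 0 0 0 0 0 0.045; 0 0 0 0 0 0 0.045; 0 0 0 0 0 0 0.045"

```text
time_s: 12.22
position: [0.691, -0.0832, 0.1406]
tool_rot: [[-0.078, 0.997, -0.002], [0.997, 0.078, 0.001], [0.001, -0.002, -1.0]]
ft_force: [0.7, -0.1, -0.1]
grip_width: 0.0545
gripper_force: 31.9
```

Run:
```python
from h import *
im,_=viewer.get_image("wrist"); cv2.imwrite("pics/w5.png",im[:,:,::-1])
x,y=tray(.032,0); go(x,y,.14,94.5)
```

```text
t 12.28 p [ 0.6911 -0.0832  0.1406] x-axis yaw 94.47 q [-16.6  40.5  55.7  -0.   83.9 -21.1]
turn z -0.0006 shift [ 0.0397 -0.1956  0.0006]
```

View pics/w5.png

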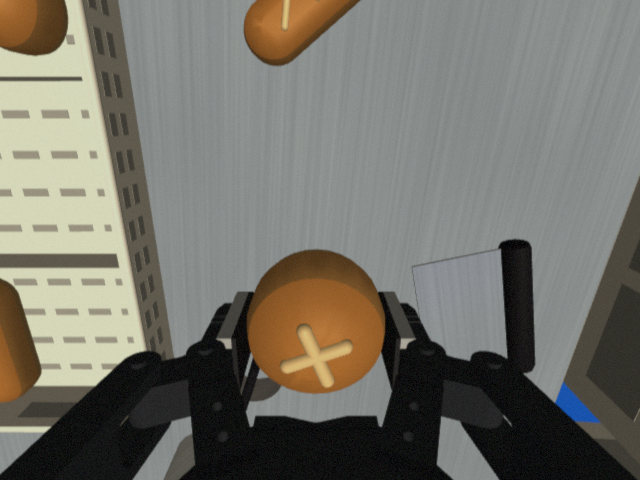

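The round roll is held level at (316,320). I'll carry it over.

move_arm:
  plan: "0.0079 -0.039 0 0 0 0 0.045; 0.0079 -0.039 0 0 0 0 0.045; 0.0079 -0.039 0 0 0 0 0.045; 0.0079 -0.039 0 0 0 0 0.045; 0.0079 -0.039 0 0 0 0 0.045; 0 0 0 0 0 0 0.045; 0 0 0 0 0 0 0.045; 0 0 0 0 0 0 0.045"

```text
time_s: 13.28
position: [0.4948, -0.0594, 0.1415]
tool_rot: [[-0.078, 0.997, 0.0], [0.997, 0.078, -0.0], [-0.0, 0.0, -1.0]]
ft_force: [0.4, -0.1, -1.3]
grip_width: 0.0544
gripper_force: 32.0
```

Run:
```python
from h import *
im,_=viewer.get_image("wrist"); cv2.imwrite("pics/w6.png",im[:,:,::-1])
x,y=tray(.032,0); go(x,y,.0085,94.5)
```

```text
t 13.32 p [ 0.4947 -0.0593  0.1415] x-axis yaw 94.47 q [-20.5  21.8  90.7   0.   67.4 -25. ]
turn z -0.0005 shift [ 0.0005 -0.0018  0.133 ]
```

View pics/w6.png

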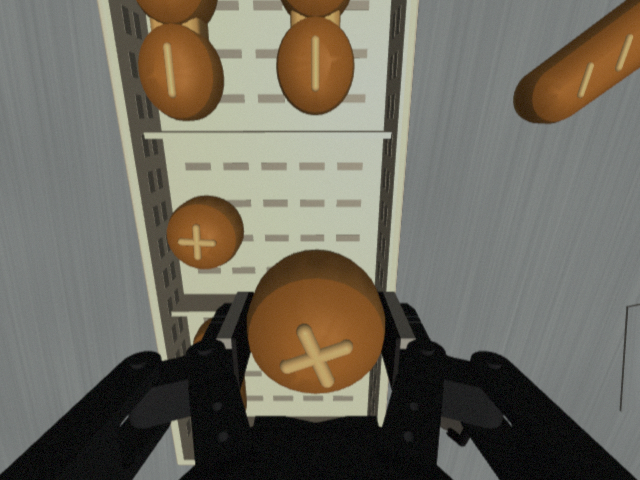

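Wrist view: the placed double lies flat at (315,65) beside its fellow. The round roll hangs over the free half of the middle compartment, and its packed fellow is at (205,232).

move_arm:
  plan: "0 -0.0015 0.045 0 0 0 0.045; 0 0 0.045 0 0 0 0.045; 0 0 0.025 0 0 0 0.045; 0 0 0.013 0 0 0 0.045; 0 0 0.006 0 0 0 0.045; 0 0 0 0 0 0 0.045; 0 0 0 0 0 0 0.045"

```text
time_s: 14.2
position: [0.4929, -0.0594, 0.0084]
tool_rot: [[-0.078, 0.997, 0.001], [0.997, 0.078, -0.001], [-0.001, 0.001, -1.0]]
ft_force: [0.7, -0.7, -1.6]
grip_width: 0.0543
gripper_force: 32.0
```

move_arm:
  plan: "0 0 0.001 0 0 0 0.045; 0 0 0 0 0 0 0.06; 0 0 0 0 0 0 0.066; 0 0 0 0 0 0 0.066; 0 0 0 0 0 0 0.066; 0 0 -0.02 0 0 0 0.066; 0 0 -0.04 0 0 0 0.066; 0 0 -0.05 0 0 0 0.066; 0 0 -0.05 0 0 0 0.0854; 0 0 0 0 0 0 0.0854; 0 0 0 0 0 0 0.0854"

```text
time_s: 15.58
position: [0.492, -0.0591, 0.166]
tool_rot: [[-0.078, 0.997, -0.001], [0.997, 0.078, 0.0], [0.001, -0.001, -1.0]]
ft_force: [-0.2, -0.0, -0.7]
grip_width: 0.0854
gripper_force: 0.0
```

Run:
```python
from h import *
rolls("wrist"); go(.681,.0762,.17,42.7)
```

```text
[196  58] xy [0.3915 0.0532] centroid [0.3921 0.0559] LxW [0.082 0.057] axis deg -86.4
[319  56] xy [0.4845 0.0621] centroid [0.4841 0.0646] LxW [0.078 0.053] axis deg -85.5
[575  65] xy [0.6762 0.0716] centroid [0.6766 0.0736] LxW [0.112 0.044] axis deg 42.5
[316 217] xy [ 0.492  -0.0605] centroid [ 0.492  -0.0599] LxW [0.06  0.056] axis deg -85.5
[217 223] xy [ 0.4065 -0.0738] centroid [ 0.4062 -0.0729] LxW [0.064 0.057] axis deg 47.0
[231 361] xy [ 0.4173 -0.2181] centroid [ 0.419  -0.2166] LxW [0.134 0.044] axis deg -85.1
t 15.62 p [ 0.4919 -0.0591  0.1655] x-axis yaw 94.46 q [-20.6  20.   89.    0.   71.1 -25. ]
turn z 0.9035 shift [ 0.2307  0.0289 -0.0045]
```

move_arm:
  plan: "0 0 0 0 0 0.1807 0.0854; 0 0 0 0 0 0.1807 0.0854; 0 0 0 0 0 0.1807 0.0854; 0 0 0 0 0 0.1807 0.0854; 0 0 0 0 0 0.1807 0.0854; 0.0461 0.0058 -0.001 0 0 0 0.0854; 0.0461 0.0058 -0.001 0 0 0 0.0854; 0.0461 0.0058 -0.001 0 0 0 0.0854; 0.0461 0.0058 -0.001 0 0 0 0.0854; 0.0461 0.0058 -0.001 0 0 0 0.0854; 0 0 0 0 0 0 0.0854; 0 0 0 0 0 0 0.0854"

```text
time_s: 17.12
position: [0.6808, 0.0755, 0.17]
tool_rot: [[0.735, 0.678, -0.003], [0.678, -0.735, -0.0], [-0.002, -0.002, -1.0]]
ft_force: [0.6, -0.7, -0.6]
grip_width: 0.0855
gripper_force: 0.0
```

Run:
```python
from h import *
viewer.get_image("wrist"); rolls("wrist"); go(.681,.0762,.002,42.7)
```

```text
[330  36] xy [0.8045 0.1576] centroid [0.7887 0.1608] LxW [0.148 0.043] axis deg -21.3
[11 60] xy [0.6119 0.3273] centroid [0.6116 0.3288] LxW [0.037 0.019] axis deg 26.5
[315 211] xy [0.6786 0.0743] centroid [0.6811 0.0766] LxW [0.118 0.04 ] axis deg 42.7
[140 334] xy [0.4693 0.1197] centroid [0.4719 0.1188] LxW [0.067 0.036] axis deg 5.5
[214 376] xy [0.4802 0.0327] centroid [0.4811 0.0345] LxW [0.066 0.025] axis deg 17.9
[107 374] xy [0.4083 0.1175] centroid [0.4078 0.1172] LxW [0.034 0.011] axis deg -33.2
[289 408] xy [ 0.5047 -0.0503] centroid [ 0.5019 -0.0501] LxW [0.055 0.032] axis deg -57.7
t 17.23 p [0.6808 0.0751 0.1713] x-axis yaw 42.66 q [-3.6 38.1 55.4 -0.  86.6 43.8]
turn z -0.0007 shift [ 0.0009 -0.0007  0.1693]
```

move_arm:
  plan: "0.001 -0.0005 0.05 0 0 0 0.0854; 0 0 0.05 0 0 0 0.0854; 0 0 0.04 0 0 0 0.0854; 0 0 0.02 0 0 0 0.0854; 0 0 0.0083 0 0 0 0.0854; 0 0 0 0 0 0 0.0854; 0 0 0 0 0 0 0.065; 0 0 0 0 0 0 0.045; 0 0 0 0 0 0 0.03; 0 0 0 0 0 0 0.03; 0 0 0 0 0 0 0.03; 0 0 0 0 0 0 0.03"

```text
time_s: 18.73
position: [0.6823, 0.0768, 0.0041]
tool_rot: [[0.735, 0.678, 0.001], [0.678, -0.735, -0.0], [0.001, 0.001, -1.0]]
ft_force: [-0.4, 0.9, 5.3]
grip_width: 0.0381
gripper_force: 31.2
```

move_arm:
  plan: "0 0 -0.02 0 0 0 0.03; 0 0 -0.04 0 0 0 0.03; 0 0 -0.04 0 0 0 0.03; 0 0 -0.04 0 0 0 0.03; 0 0 0 0 0 0 0.03; 0 0 0 0 0 0 0.03; 0 0 0 0 0 0 0.03"

```text
time_s: 19.6
position: [0.6813, 0.0768, 0.1417]
tool_rot: [[0.735, 0.678, -0.003], [0.678, -0.735, 0.0], [-0.002, -0.002, -1.0]]
ft_force: [0.1, 0.5, -0.4]
grip_width: 0.0381
gripper_force: 30.5
```

Run:
```python
from h import *
im,_=viewer.get_image("wrist"); cv2.imwrite("pics/w7.png",im[:,:,::-1])
x,y=tray(.031,-.143); go(x,y,.14,94.5)
```

```text
t 19.65 p [0.6815 0.0768 0.1418] x-axis yaw 42.7 q [-3.4 39.4 57.7  0.  83.  43.9]
turn z -0.9041 shift [-0.2636 -0.1996  0.0018]
```

View pics/w7.png

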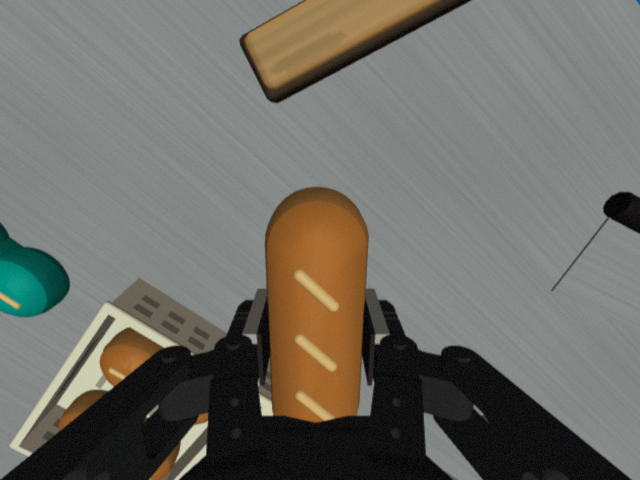

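The long finger roll is held straight by its middle; all three cuts are visible at (316,330).

move_arm:
  plan: "0 0 0 0 0 -0.1808 0.03; 0 0 0 0 0 -0.1808 0.03; 0 0 0 0 0 -0.1808 0.03; 0 0 0 0 0 -0.1808 0.03; 0 0 0 0 0 -0.1808 0.03; -0.0377 -0.0285 0 0 0 0 0.03; -0.0377 -0.0285 0 0 0 0 0.03; -0.0377 -0.0285 0 0 0 0 0.03; -0.0377 -0.0285 0 0 0 0 0.03; -0.0377 -0.0285 0 0 0 0 0.03; -0.0377 -0.0285 0 0 0 0 0.03; -0.0377 -0.0285 0 0 0 0 0.03"

```text
time_s: 21.15
position: [0.5026, -0.203, 0.1428]
tool_rot: [[-0.078, 0.997, -0.001], [0.997, 0.078, 0.001], [0.001, -0.001, -1.0]]
ft_force: [0.1, 0.2, -1.5]
grip_width: 0.0379
gripper_force: 30.5
```

Run:
```python
from h import *
for i in range(5): im,_=viewer.get_image("wrist")
cv2.imwrite("pics/w8.png",im[:,:,::-1])
x,y=tray(.031,-.143); go(x,y,.0085,94.5)
```

```text
t 21.4 p [ 0.5038 -0.2016  0.1431] x-axis yaw 94.49 q [-34.3  25.7  83.6   0.   70.7 -38.8]
turn z -0.0003 shift [ 0.     -0.0007  0.1346]
```

View pics/w8.png

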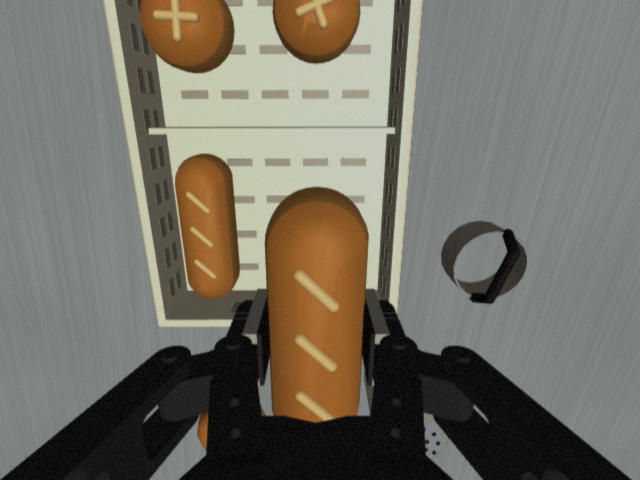

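Wrist view: the finger roll is parallel to its packed fellow at (207,225), and the round pair above is fine. Lowering now.

move_arm:
  plan: "0 -0.0005 0.045 0 0 0 0.03; 0 0 0.045 0 0 0 0.03; 0 0 0.025 0 0 0 0.03; 0 0 0.013 0 0 0 0.03; 0 0 0.006 0 0 0 0.03; 0 0 0 0 0 0 0.03; 0 0 0 0 0 0 0.03"

```text
time_s: 22.28
position: [0.5037, -0.2022, 0.0103]
tool_rot: [[-0.078, 0.997, 0.001], [0.997, 0.078, -0.001], [-0.001, 0.001, -1.0]]
ft_force: [-0.3, 0.1, -0.4]
grip_width: 0.0378
gripper_force: 30.5
```

move_arm:
  plan: "0 0 0.0015 0 0 0 0.03; 0 0 0 0 0 0 0.03; 0 0 0 0 0 0 0.045; 0 0 0 0 0 0 0.052; 0 0 0 0 0 0 0.052; 0 0 0 0 0 0 0.052; 0 0 -0.02 0 0 0 0.052; 0 0 -0.04 0 0 0 0.052; 0 0 -0.05 0 0 0 0.052; 0 0 -0.05 0 0 0 0.0854; 0 0 0 0 0 0 0.0854; 0 0 0 0 0 0 0.0854"

```text
time_s: 23.78
position: [0.5028, -0.2017, 0.1671]
tool_rot: [[-0.078, 0.997, -0.001], [0.997, 0.078, 0.001], [0.001, -0.001, -1.0]]
ft_force: [-0.2, 0.3, -0.8]
grip_width: 0.0853
gripper_force: 0.0
```

move_arm:
  plan: "-0.02 0.04 -0.02 0 0 0 0.0854; -0.02 0.04 -0.02 0 0 0 0.0854; -0.04 0.03 0 0 0 0 0.0854; -0.05 0.02 0 0 0 0 0.0854; 0 0 0 0 0 0 0.0854; 0 0 0 0 0 0 0.0854; 0 0 0 0 0 0 0.0854; 0 0 0 0 0 0 0.0854"

```text
time_s: 24.78
position: [0.6429, -0.3205, 0.2084]
tool_rot: [[-0.079, 0.997, 0.0], [0.997, 0.079, -0.0], [-0.0, 0.0, -1.0]]
ft_force: [-0.4, -0.8, -0.6]
grip_width: 0.0853
gripper_force: 0.0
```

Run:
```python
from h import *
im,_=viewer.get_image("top"); rolls("top",im,z=.02); st()
a=im[120:320,100:540]
im,_=viewer.get_image("side"); b=im
cv2.imwrite("pics/end.png",np.vstack([cv2.resize(a,(640,291)),cv2.resize(b[100:400],(640,300))])[:,:,::-1])
```

```text
[254  75] xy [0.8609 0.1393] centroid [0.8447 0.145 ] LxW [0.248 0.036] axis deg -21.3
[153 188] xy [0.5907 0.3564] centroid [0.5905 0.3562] LxW [0.074 0.042] axis deg -43.0
[402 234] xy [ 0.5017 -0.1851] centroid [ 0.5029 -0.1805] LxW [0.076 0.038] axis deg -85.7
[261 239] xy [0.4873 0.1192] centroid [0.4853 0.1182] LxW [0.052 0.034] axis deg -30.6
[119 257] xy [0.4384 0.4238] centroid [0.4382 0.4237] LxW [0.115 0.054] axis deg 36.4
[514 268] xy [ 0.436 -0.418] centroid [ 0.4357 -0.4176] LxW [0.067 0.063] axis deg -88.6
t 24.82 p [ 0.6429 -0.3207  0.2084] x-axis yaw 94.53 q [-35.9  40.7  44.2   0.   95.1 -40.5]
```

View pics/end.png

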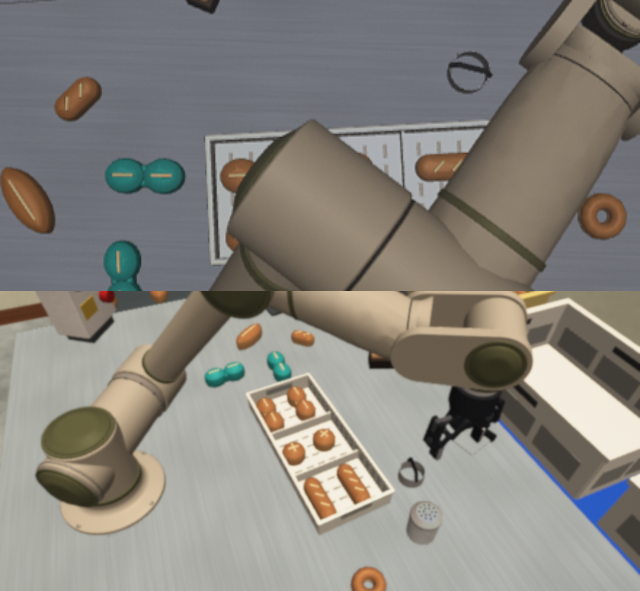

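The side view shows all three pairs lying flat in their compartments, with the long rolls parallel and the arm clear. The other rolls haven't moved. Handing in.

```bash
python3 -c "
from rig import env
print(env.close_job())"
```

```text
the job is handed in; nothing more can be done
None
```

The double, round and long finger rolls now lie flat in the tray, each beside its packed fellow, and the job is handed in; the hand-in call gave no verdict, but the last side view showed every pair in place.

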